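# Shim the chart projector's tilting cradle and hold

### The arm

A 6-joint arm with a two-finger parallel gripper is mounted at the origin on the work surface. World frame = base frame: x ahead of the robot, y to its left, z up, the work surface at z = 0. Lengths are in m, angles in degrees, forces in N, time in s.
With the tool pointing down it reaches from about 0.4 to 0.825 m from the base axis. Payload 7 kg.
Tool frame: the origin (TCP) lies at the very end of the fingers, on their centre line; the grasp point (between the pads) lies 19 mm behind it; x points along the fingers, z is the direction in which the jaws open and shut, and the axes are right-handed (so a half turn about x gives the same grasp; the last joint's range is limited). The gripper opens to 88 mm and grips with 3 to 60 N. Pads are 19 mm wide; open, the fingers measure 130 mm over their backs; the gripper's body (78 mm by 193 mm) begins 47 mm behind the grasp point.
Start: joints at [83.085, 20.546, 0.682, 0, -70.136, -16.507], TCP at [0.268, 0.619, 0.227] pointing down, gripper open.
Joint ranges: [-176.03, 176.03], [-82.01, 121.73], [-58.28, 71.71], [-173.87, 95.51], [-174.79, -0.11], [-173.66, 173.66]. Speed limits (degrees/s): [136.94, 136.94, 172.46, 180, 180, 180].

### API

Orientations are given as [roll, pitch, yaw] about the fixed x, y, z axes, in that order (R = Rz(yaw) Ry(pitch) Rx(roll)).
In Python, from plant import * gives the robot as it stands.
- The arm moves only by the tool arm_command, never from a script. Its argument "commands" is one flat list of numbers, 5 for each row, row after row: the shift along the tool's x, y, z in mm, then the turn about the tool's x in degrees, then the opening in per cent of the stroke, from 0 (shut) to 100 (fully open). A call has 1 to 5 rows; each row shifts and turns the pose as measured when the row begins, along the tool's axes as they then stand; what a row does not reach is not made up. A row lasts 1/8 s, in which the tool goes at most 62.5 mm and 10.7 degrees, less where a joint would pass 70% of its speed; a pose out of reach is approached as far as the arm can. A call is refused whole if a number of a shift passes 62.5 or a number of a turn 10.7, either way. A call with a gripper value outside its range is refused whole. The fingers move at their own pace and stop on an object; the grip force is fixed at half the most. Time passes only in rows, so rows that do not move let the fingers close. It gives the time, the measured TCP pose, the force and the opening at its end, in the units of the state.
- get_obs(): the state, without advancing time (a new reading comes with each control period).
- snapshot(name): name is "side" or "top"; returns a dict with "frame" (480x640x3 uint8, blue, green, red), "fov_y" (degrees; the focal length in pixels is half the picture's height over the tangent of half this angle, whatever the lens; pixels are square), "cx", "cy" (the principal point, pixels), "world_to_cam" (4x4, takes a point from world to camera coordinates). Camera axes: x right, y up, looking along -z (the intrinsics and any distortion apply to the point x, -y, -z); pixel columns grow to the right and rows downward; lengths in m; the calibration is good to about 2 mm. A picture is of the moment at which its call begins. There is no depth.
- close_job(): hands the job in, once; it reports no verdict.
The state is a dict: "clock": time; "joint_pos": joint angles; "qvel": joint speeds; "tau": joint torques, N m; "tool_pos": TCP position; "orientation": TCP orientation; "force": force on the tool from outside, world axes, zero at the start; "moment": the same for the moment, N m; "opening": finger opening in m.
Only numpy, scipy, OpenCV 4.12 (cv2) and the standard library are available. Lean on these libraries where they do the work, as an engineer would, in place of code of your own. Each camera call takes 0.05 s, during which the arm holds its last target. There are 200 camera calls.

### The job

Clear the two crumpled papers from the table in front of the chart projector into the steel waste bin. Then push the wooden wedge, thin end first and squarely, under the middle of the projector's front lip until the lip just lifts off its rubber stops, a few millimetres and no more, and finish still holding the wedge there so that I can tighten the tilt clamps. Leave everything else where it is and do not lift the projector with the gripper.

Things in the scene. Friction and masses are not known exactly. Their poses are not given: they have to be found in the camera images.
- projector: White chart projector (205 x 136, 135 high) on a tilting aluminium pan that ends, on the lens side, in a front lip: a level round bar 8 thick, 150 long, in front of all else (the lens ends 18 behind it). Origin: lowest line of the lip, at its middle, 9 mm above the table when at rest. x: square to the lip, in under the projector (the way the wedge goes); y along the lip; z up.
- tilt (a joint): Tilt of the projector, rad: 0 = lip resting on its stops, grows as the lip goes up. The pivot is 170 mm behind the lip, so 0.01 rad lifts the lip 1.7 mm. It falls back under its own weight: about 5 to 7 N on the wedge at the lip; pushing the wedge in takes roughly 5 to 15 N.
- bracket: Grey bracket screwed to the table, its two cheeks (60 high, 82 mm either side of the middle) carry the pan's pivot; at the front ends of its feet, 90 mm either side and 20 mm behind the lip, a round rubber stop 24 across. Between the feet the bare table is free under the pan for 235 mm. Origin: on the table below the lip's middle, axes as the resting projector's.
- wedge: Plain beech wedge flat on the table: 130 long, 34 wide, thickness rising evenly from 3 at the thin end to 26 at the thick end (1.8 mm per 10 mm), 48 g. Origin: centre of its underside; x towards the thin end (edge at +65 mm), y across, z up. It meets the resting lip when its thin edge is about 34 mm in behind the lip, and does not slip back under load.
- wedge_toe (a point): Middle of the wedge's thin edge, on its underside.
- paper1: Crumpled chin-rest paper, firm ball about 40 mm across, 12 g, lying on the table before the lip; origin at its middle, 18 mm above its underside.
- paper2: The other crumpled paper, the same size and make.
- bin: Square open steel waste bin fixed to the table, 140 x 140 outside, walls 4, 90 high; origin at the centre of its underside, z up, sides along x and y.
- block: Bystander: plain rectangular beech block of even thickness, 110 x 34 x 20 high; origin at the centre of its underside, x along its length.
- occluder: Bystander: flat black eye occluder, a 52 mm disc on a handle, 120 long, 6 thick, lying flat; origin on its underside near the middle, x towards the disc.
- drops: Bystander: small upright eye-drop bottle, 26 across, 62 high; origin at the centre of its underside.
- penlight: Bystander: metal penlight lying flat, 120 long, 14 thick; origin at the middle of its underside, x along it.
- glasses_case: Bystander: black spectacle case, 62 x 158 x 40 high; origin at the centre of its underside, y along its length.

How it is judged (in metres and radians):
On the way, in this order (a step that is already met when the one before it is completed fails the run):
1. both crumpled papers lie in the waste bin, let go (x of paper1 in the frame of bin between -0.07 and 0.07 m and y of paper1 in the frame of bin between -0.07 and 0.07 m and height (world z) of each of paper1, paper2 below 0.08 m and contact force between the fingers and paper1 below 0.05 N and x of paper2 in the frame of bin between -0.07 and 0.07 m and y of paper2 in the frame of bin between -0.07 and 0.07 m and contact force between the fingers and paper2 below 0.05 N), for 0.2 s.
2. the wedge carries the lip, raised off its stops (value of joint tilt above 0.006 rad and contact force between wedge and projector above 1.5 N), for 0.2 s.
At the end, for the whole second after the job is handed in: Lip carried by the wedge 1 to 6 mm off its stops (tilt 0.006 to 0.036 rad), still; gripper on the wedge (over 1 N), not on the projector; wedge flat on the table, thin end 20 mm or more in, within 40 mm of the middle and 15 degrees of square; both papers in the bin (all of step 2 and value of joint tilt below 0.036 rad and velocity of joint tilt between -0.02 and 0.02 rad/s and contact force between each of the arm, the fingers and projector below 0.3 N and contact force between the fingers and wedge above 1 N and angle between wedge's own z axis and vertical below 0.12 rad and height (world z) of wedge below 0.008 m and x of wedge_toe in the frame of projector above 0.02 m and y of wedge_toe in the frame of projector between -0.04 and 0.04 m and angle between the x axis of wedge and the x axis of projector, either way round below 0.26 rad and x of paper1 in the frame of bin between -0.07 and 0.07 m and y of paper1 in the frame of bin between -0.07 and 0.07 m and height (world z) of each of paper1, paper2 below 0.08 m and x of paper2 in the frame of bin between -0.07 and 0.07 m and y of paper2 in the frame of bin between -0.07 and 0.07 m); the arm keeps its last pose, push and grip.
It fails at once if the lip is raised more than 10 mm (value of joint tilt above 0.06 rad).
It fails at once if the gripper itself lifts or shoves the projector (contact force between any of the fingers, the arm and projector above 8 N).
It fails at once if another thing on the table is shifted by more than 30 mm (distance of any of block, occluder, drops, penlight, glasses_case from where it was at the start of the episode above 0.03 m).
It also fails if it takes over 61 s, if anything falls off the work surface, if the arm or the gripper's body presses on something with over 40 N, if the wrist force passes 120 N, or if a joint passes its speed limit or range.

## Working session

There is one attempt and no reset: what is moved stays moved. The work goes in short steps, Python scripts to look and compute and a tool call to move; the robot and the scene stay as the last step left them, time stands still between calls to the robot, and variables do not carry over. Pictures are saved under pics/ and viewed, about 8 in all and at most 12, crops included, and the job is handed in when it is done.

Besides the shell and the picture viewer there is one more tool, called by a JSON object that holds its "fn" and its "kwargs", one argument or row to a line. arm_command: Moves the arm, as the interface text tells. Its arguments: {"type":"object","properties":{"commands":{"type":"array"}},"required":["commands"]}

```bash
ls; mkdir -p pics; python3 - <<'E'
from plant import *
import cv2
o=get_obs();print(o)
for n in("top","side"):
    s=snapshot(n);cv2.imwrite(f"pics/{n}0.png",s["frame"]);print(n,{k:v for k,v in s.items() if k!="frame"})
E
```

```text
pics
{'clock': 0.0, 'joint_pos': array([ 8.30847774e+01,  2.05934646e+01,  6.34419473e-01, -1.92249764e-02,
       -7.01376318e+01, -1.65058068e+01]), 'qvel': array([ 0.11818594,  0.01640096, -0.03263808, -0.08063266,  0.00544926,
        0.0396237 ]), 'tau': array([-1.12793503e-03, -5.82697105e+01,  2.93045944e+01,  6.99684396e+00,
        6.78032055e-03, -1.68340212e-04]), 'tool_pos': array([0.26814918, 0.61891564, 0.22560752]), 'orientation': array([   5.91870559,   89.90164771, -107.50887102]), 'force': array([ 0.00521359, -0.24157234,  0.36990442]), 'moment': array([-0.04953968,  0.06360729, -0.0155309 ]), 'opening': 0.08733563106631133}
top {'fov_y': 50.2251449959346, 'cx': 313.8942133675377, 'cy': 243.14902297887235, 'world_to_cam': array([[ 2.20972091e-02, -9.99755584e-01,  6.97073361e-04,
        -5.58654655e-02],
       [ 9.92140208e-01,  2.20147755e-02,  1.23179371e-01,
        -6.04157437e-01],
       [-1.23164609e-01, -2.03032580e-03,  9.92384178e-01,
        -9.17526218e-01],
       [ 0.00000000e+00,  0.00000000e+00,  0.00000000e+00,
         1.00000000e+00]])}
side {'fov_y': 48.30731914818055, 'cx': 322.81936821007554, 'cy': 237.09971202700044, 'world_to_cam': array([[ 0.95122673, -0.30760852, -0.02333896, -0.59504405],
       [ 0.18463937,  0.50709005,  0.84188359, -0.16492364],
       [-0.24713562, -0.80513146,  0.53915426, -1.12638644],
       [ 0.        ,  0.        ,  0.        ,  1.        ]])}
```

View pics/top0.png

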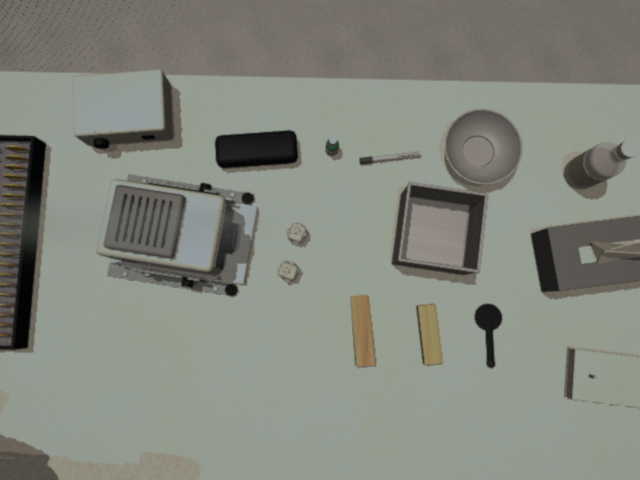

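View pics/side0.png

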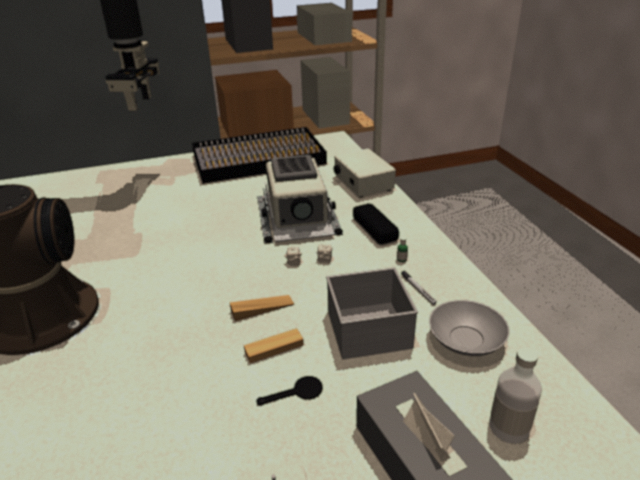

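The top view shows the papers at about (297,233) and (289,271), the lip bar at about column 250, and the bin at (440,228). The 72 px orange piece at (363,330) is probably the wedge, and the 62 px one at (429,334) the block. The side view shows the wedge candidate at (262,307). Next I'll measure these.

```bash
cat > h.py <<'E'
from plant import *
import cv2, numpy as np
def K(s):
    f=240/np.tan(np.radians(s["fov_y"]/2)); return f,s["cx"],s["cy"]
def ray(s,u,v):
    f,cx,cy=K(s); T=s["world_to_cam"]; R=T[:3,:3]
    return -R.T@T[:3,3], R.T@np.array([(u-cx)/f,-(v-cy)/f,-1])
def plane(s,u,v,z):
    c,d=ray(s,u,v); return c+d*(z-c[2])/d[2]
def proj(s,p):
    f,cx,cy=K(s); T=s["world_to_cam"]; q=T[:3,:3]@np.array(p)+T[:3,3]
    return cx+f*q[0]/-q[2], cy-f*q[1]/-q[2]
def tri(s1,p1,s2,p2):
    c1,d1=ray(s1,*p1);c2,d2=ray(s2,*p2)
    t=np.linalg.lstsq(np.c_[d1,-d2],c2-c1,rcond=None)[0]
    a,b=c1+d1*t[0],c2+d2*t[1]; return (a+b)/2,np.linalg.norm(a-b)
E
cat > m.py <<'E'
from h import *
np.set_printoptions(precision=4,suppress=True)
t=snapshot("top");s=snapshot("side")
for n,S in(("top",t),("side",s)):
    hsv=cv2.cvtColor(S["frame"],cv2.COLOR_BGR2HSV)
    m=cv2.inRange(hsv,(8,100,60),(28,255,255))
    for c in cv2.findContours(m,0,2)[0]:
        if cv2.contourArea(c)>300:
            r=cv2.minAreaRect(c);b=cv2.boxPoints(r);print(n,cv2.contourArea(c),r,b.ravel())
            if n=="top": print([plane(S,*p,.012)[:2] for p in b])
    
for p in((297,233),(289,271)): print("paper",plane(t,*p,.018),proj(s,plane(t,*p,.018)))
print("bin rim",[plane(t,*p,.09)[:2] for p in((409,184),(488,193),(475,272),(395,263))])
print("lip",[plane(t,*p,.013)[:2] for p in((256,206),(244,283))],"stops",[plane(t,*p,.012)[:2] for p in((248,198),(232,290))])
z=lambda im,x,y,w,h,k:cv2.resize(im[y:y+h,x:x+w],(w*k,h*k),interpolation=cv2.INTER_CUBIC)
a=z(t["frame"],200,180,130,120,3); b=z(s["frame"],220,225,130,120,3)
c=z(t["frame"],335,285,130,90,3); d=z(s["frame"],220,285,130,90,3)
cv2.imwrite("pics/crop1.png",np.vstack([np.hstack([a,b]),np.hstack([c,d])])[:600])
E
python3 m.py
```

```text
top 1088.0 ((361.8606872558594, 330.46722412109375), (69.7125244140625, 17.382862091064453), 84.80557250976562) [350.0492 296.541  367.3607 294.9672 373.6721 364.3934 356.3607 365.9672]
[array([ 0.5082, -0.113 ]), array([ 0.5119, -0.1457]), array([ 0.3836, -0.1586]), array([ 0.3801, -0.1265])]
side 977.5 ((273.7167663574219, 345.1719970703125), (18.635068893432617, 58.23842239379883), 72.12130737304688) [243.1432 345.2441 298.5693 327.3647 304.2903 345.0999 248.8643 362.9792]
side 697.0 ((260.93328857421875, 303.3258361816406), (18.680282592773438, 60.966495513916016), 73.81079864501953) [229.0547 302.8551 287.6036 285.8571 292.8119 303.7966 234.2629 320.7946]
side 4947.5 ((294.52362060546875, 102.10453796386719), (66.15267181396484, 157.04429626464844), 87.76302337646484) [214.7702  72.1183 371.6949  65.9885 374.277  132.0907 217.3524 138.2206]
side 2467.0 ((292.062744140625, 43.662986755371094), (26.920360565185547, 167.8184051513672), 84.5962142944336) [207.2589  38.1647 374.3314  22.3606 376.8666  49.1613 209.7941  64.9654]
paper [ 0.6264 -0.0098  0.018 ] (np.float64(324.2729424965472), np.float64(253.64546128011756))
paper [0.5536 0.0034 0.018 ] (np.float64(293.02112241181555), np.float64(256.6183879560275))
bin rim [array([ 0.709 , -0.2102]), array([ 0.6957, -0.351 ]), array([ 0.5541, -0.3255]), array([ 0.5668, -0.1855])]
lip [array([0.678 , 0.0709]), array([0.5293, 0.0883])] stops [array([0.6936, 0.087 ]), array([0.5156, 0.1106])]
```

View pics/crop1.png

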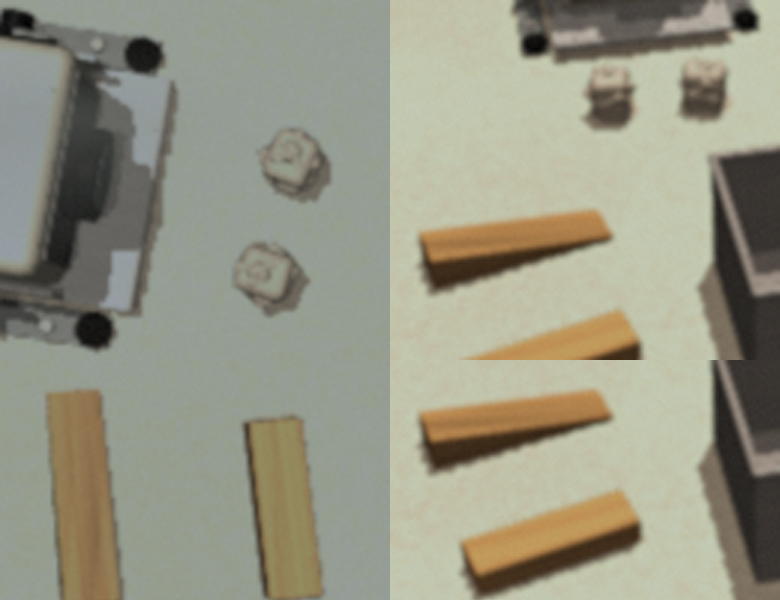

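The crops settle it: the tapered left piece is the wedge, with its thin end towards +x (top view 350–367, 295), and the even piece is the block. The lip measures 150 mm and the rim 141 mm, and the papers agree in both views to within about 1 px. Now I'll work out the tool axes and targets.

```bash
cat >> h.py <<'E'
from scipy.spatial.transform import Rotation as Ro
def go(p,yaw=None):
    """tool-axis shift (mm) to world point p, and turn about tool x (deg) to set jaw axis (tool z) to world yaw (mod 180)"""
    o=get_obs();R=Ro.from_euler('xyz',o["orientation"],degrees=True).as_matrix()
    d=R.T@(np.array(p)-o["tool_pos"])*1000
    y=np.degrees(np.arctan2(R[1,2],R[0,2]))
    t=None if yaw is None else -((yaw-y+90)%180-90)
    print("t",o["clock"],"pos",o["tool_pos"].round(4),"shift",d.round(1),"jawyaw",round(y,1),"turn",t,"F",o["force"].round(1),"open",round(o["opening"],4),"j",o["joint_pos"].round(0),"tilt",R[:,0].round(3))
E
python3 - <<'E'
from h import *
go([.626,-.010,.15],-7);go([.6264,-.0098,.012],-7)
o=get_obs();print(Ro.from_euler('xyz',o["orientation"],degrees=True).as_matrix().round(3))
t=snapshot("top")
for p in((350.05,296.5,.003),(367.4,295,.003),(373.7,364.4,.026),(356.4,366,.026)):print(plane(t,*p))
E
```

```text
t 0.2 pos [0.2682 0.6191 0.226 ] shift [ 76.5 578.4 434.9] jawyaw -113.4 turn 73.57637239815159 F [1.  0.2 1. ] open 0.0874 j [ 83.  21.   1.  -0. -70. -17.] tilt [-0.    -0.001 -1.   ]
t 0.2 pos [0.2682 0.6191 0.226 ] shift [214.5 578.6 434.5] jawyaw -113.4 turn 73.57637239815159 F [1.  0.2 1. ] open 0.0874 j [ 83.  21.   1.  -0. -70. -17.] tilt [-0.    -0.001 -1.   ]
[[-0.     0.918 -0.398]
 [-0.001 -0.398 -0.918]
 [-1.     0.     0.001]]
[ 0.50849772 -0.11363654  0.003     ]
[ 0.5120779  -0.14670671  0.003     ]
[ 0.3851272  -0.15702834  0.026     ]
[ 0.3815582  -0.12534907  0.026     ]
```

{"fn": "arm_command", "kwargs": {
  "commands": [0,48,36,0,65,0,48,36,0,65,0,48,36,0,65,0,48,36,0,65,0,48,36,0,65]
}}

```text
clock: 0.88
tool_pos: [0.4188, 0.3545, 0.2247]
orientation: [21.4, 89.9, -91.7]
force: [1.4, 0.8, 0.6]
opening: 0.0573
```

{"fn": "arm_command", "kwargs": {
  "commands": [0,48,36,0,65,0,48,36,0,65,0,48,36,0,65,0,48,36,0,65,0,48,36,0,65]
}}

```text
clock: 1.5
tool_pos: [0.5728, 0.0861, 0.2267]
orientation: [108.0, 89.9, -5.0]
force: [0.3, 1.3, 0.2]
opening: 0.0564
```

{"fn": "arm_command", "kwargs": {
  "commands": [0,48,36,10,65,10,0,0,10.5,65,20,0,0,10.5,65,20,0,0,10.5,65,20,0,0,10.5,65]
}}

```text
clock: 2.12
tool_pos: [0.6066, 0.0266, 0.1558]
orientation: [166.9, 89.7, 0.7]
force: [-0.7, 0.4, 0.6]
opening: 0.0569
```

```bash
python3 - <<'E'
from h import *
go([.6264,-.0098,.012],-7)
E
```

```text
t 2.125 pos [0.6066 0.0266 0.1558] shift [143.9  39.9  -9.8] jawyaw -166.2 turn 20.769167597257365 F [-0.7  0.4  0.6] open 0.0569 j [ 21.  17. -14.   0. -59.  -7.] tilt [ 0.005  0.    -1.   ]
```

{"fn": "arm_command", "kwargs": {
  "commands": [0,41,-10,0,65,0,0,0,10.5,65,0,0,0,10.5,65,0,0,0,0,65]
}}

```text
clock: 2.62
tool_pos: [0.6253, -0.0122, 0.153]
orientation: [135.3, 89.9, -52.6]
force: [0.6, -0.9, -0.6]
opening: 0.0572
```

```bash
python3 - <<'E'
from h import *
go([.6264,-.0098,.012],-7)
E
```

```text
t 2.625 pos [ 0.6253 -0.0122  0.153 ] shift [141.   -2.7  -0.7] jawyaw 172.1 turn -0.8856007378305151 F [ 0.6 -0.9 -0.6] open 0.0572 j [ 17.  19. -12.   0. -59. -25.] tilt [ 0.001 -0.001 -1.   ]
```

{"fn": "arm_command", "kwargs": {
  "commands": [45,-3,-1,0,65,45,0,0,0,65,40,0,0,0,65,12,0,0,0,65,0,0,0,0,65]
}}

```text
clock: 3.25
tool_pos: [0.6293, -0.0085, 0.0101]
orientation: [-174.2, 89.7, -0.8]
force: [-0.0, 0.6, 0.4]
opening: 0.0572
```

```bash
python3 - <<'E'
from h import *
go([.6264,-.0098,.006],-7)
E
```

```text
t 3.25 pos [ 0.6293 -0.0085  0.0101] shift [4.1 1.6 2.8] jawyaw 173.4 turn 0.394073188021963 F [-0.   0.6  0.4] open 0.0572 j [ 17.  28. -19.   0. -42. -24.] tilt [ 0.006 -0.    -1.   ]
```

Closing on paper1, then lifting.

{"fn": "arm_command", "kwargs": {
  "commands": [2,1,2,0,20,0,0,0,0,5,0,0,0,0,5,0,0,0,0,5,-40,0,0,0,5]
}}

```text
clock: 3.88
tool_pos: [0.6272, -0.0091, 0.0506]
orientation: [-170.3, 89.6, 3.2]
force: [-0.1, 0.5, -0.9]
opening: 0.0329
```

{"fn": "arm_command", "kwargs": {
  "commands": [-55,0,0,0,5,-40,0,0,0,5,0,0,0,0,5]
}}

```text
clock: 4.25
tool_pos: [0.6282, -0.009, 0.1525]
orientation: [-168.4, 89.3, 5.1]
force: [0.4, 0.4, -1.0]
opening: 0.0331
```

```bash
python3 - <<'E'
from h import *
go([.632,-.245,.15],-7)
E
```

```text
t 4.25 pos [ 0.6282 -0.009   0.1525] shift [  2.2 234.1 -30.2] jawyaw 173.6 turn 0.5559331575277895 F [ 0.4  0.4 -1. ] open 0.0331 j [ 17.  19. -12.   0. -58. -24.] tilt [ 0.013  0.001 -1.   ]
```

{"fn": "arm_command", "kwargs": {
  "commands": [0,58,-8,0,5,0,58,-8,0,5,0,58,-7,0,5,0,58,-7,0,5,0,5,0,0,5]
}}

```text
clock: 4.88
tool_pos: [0.6312, -0.2527, 0.1497]
orientation: [-160.6, 89.3, 13.2]
force: [-1.0, 0.7, -0.1]
opening: 0.0328
```

```bash
python3 - <<'E'
from h import *
go([.632,-.250,.065],-7)
E
```

```text
t 4.875 pos [ 0.6312 -0.2527  0.1497] shift [84.7 -2.4  0.5] jawyaw 173.8 turn 0.7952669633930896 F [-1.   0.7 -0.1] open 0.0328 j [ -6.  24.  -5.  -0. -61.  -1.] tilt [ 0.012  0.003 -1.   ]
```

{"fn": "arm_command", "kwargs": {
  "commands": [45,0,0,0,5,40,0,0,0,5,0,0,0,0,60,0,0,0,0,60,0,0,0,0,60]
}}

```text
clock: 5.5
tool_pos: [0.6329, -0.2523, 0.0642]
orientation: [-163.5, 89.2, 10.2]
force: [-0.3, 1.1, -0.2]
opening: 0.0517
```

{"fn": "arm_command", "kwargs": {
  "commands": [-50,0,0,0,65,-50,0,0,0,65,0,0,0,0,65]
}}

```text
clock: 5.88
tool_pos: [0.6333, -0.2524, 0.172]
orientation: [-171.3, 88.9, 2.6]
force: [0.5, 0.4, 0.5]
opening: 0.0563
```

```bash
python3 - <<'E'
from h import *
go([.5536,.0034,.15],-7)
S=snapshot("side")["frame"];T=snapshot("top")["frame"]
z=lambda im,x,y,w,h:cv2.resize(im[y:y+h,x:x+w],(400,400))
cv2.imwrite("pics/p1.png",np.hstack([z(S,230,200,200,200),z(T,270,150,240,240)]))
E
```

```text
t 5.875 pos [ 0.6333 -0.2524  0.172 ] shift [  20.7 -245.7  107. ] jawyaw 173.8 turn 0.8475905597536837 F [0.5 0.4 0.5] open 0.0563 j [ -5.  23.  -3.  -0. -63.  -1.] tilt [ 0.019  0.001 -1.   ]
```

View pics/p1.png

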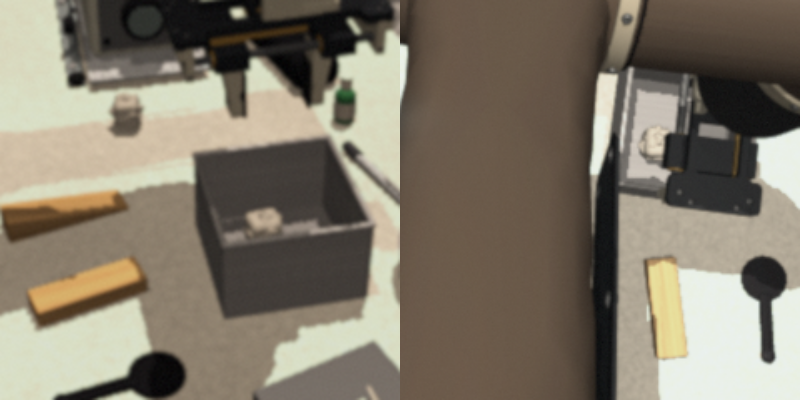

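Paper1 is in the bin, and paper2 hasn't moved (side view about (293,256)). Next I'll get paper2.

{"fn": "arm_command", "kwargs": {
  "commands": [4,-56,24,0,65,4,-56,24,0,65,4,-56,24,0,65,4,-56,24,0,65,0,-15,8,0,65]
}}

```text
clock: 6.6
tool_pos: [0.5498, 0.0021, 0.147]
orientation: [-158.2, 89.5, 15.4]
force: [0.5, -0.0, 0.9]
opening: 0.0571
```

```bash
python3 - <<'E'
from h import *
go([.5536,.0034,.007],-7)
E
```

```text
t 6.6 pos [0.5498 0.0021 0.147 ] shift [140.   -1.2  -2.5] jawyaw 173.6 turn 0.5774996787117175 F [ 0.5 -0.   0.9] open 0.0571 j [ 21.  12. -22.   0. -55. -27.] tilt [ 0.009  0.002 -1.   ]
```

{"fn": "arm_command", "kwargs": {
  "commands": [45,-1,-2,0,65,45,0,0,0,65,40,0,0,0,65,10,0,0,0,65,0,0,0,0,65]
}}

```text
clock: 7.22
tool_pos: [0.5536, 0.0044, 0.0043]
orientation: [-161.2, 89.4, 12.5]
force: [-0.6, -0.6, 1.2]
opening: 0.0571
```

{"fn": "arm_command", "kwargs": {
  "commands": [0,0,0,0,20,0,0,0,0,5,0,0,0,0,5,0,0,0,0,5,-40,0,0,0,5]
}}

```text
clock: 7.85
tool_pos: [0.5536, 0.0041, 0.0467]
orientation: [-160.3, 89.3, 13.5]
force: [1.1, 0.2, 0.0]
opening: 0.0296
```

{"fn": "arm_command", "kwargs": {
  "commands": [-55,0,0,0,5,-45,0,0,0,5,0,0,0,0,5]
}}

```text
clock: 8.22
tool_pos: [0.5538, 0.0041, 0.1533]
orientation: [-160.8, 89.0, 13.0]
force: [0.0, -0.0, -1.4]
opening: 0.0297
```

```bash
python3 - <<'E'
from h import *
go([.632,-.280,.15],-7)
E
```

```text
t 8.225 pos [0.5538 0.0041 0.1533] shift [   3.5  274.1 -108.4] jawyaw 173.8 turn 0.7968161008994628 F [ 0.  -0.  -1.4] open 0.0297 j [ 21.  12. -21.   0. -55. -27.] tilt [ 0.017  0.004 -1.   ]
```

{"fn": "arm_command", "kwargs": {
  "commands": [0,55,-22,0,5,0,55,-22,0,5,0,55,-22,0,5,0,55,-22,0,5,0,52,-21,0,5]
}}

```text
clock: 8.85
tool_pos: [0.6355, -0.2807, 0.1526]
orientation: [-155.8, 88.9, 18.6]
force: [0.7, 0.3, -0.4]
opening: 0.0294
```

```bash
python3 - <<'E'
from h import *
go([.632,-.280,.08],-7)
E
```

```text
t 8.85 pos [ 0.6355 -0.2807  0.1526] shift [72.5  0.2  4.8] jawyaw 174.3 turn 1.3134482296315753 F [ 0.7  0.3 -0.4] open 0.0294 j [ -8.  25.  -3.  -1. -62.   3.] tilt [ 0.018  0.006 -1.   ]
```

{"fn": "arm_command", "kwargs": {
  "commands": [45,0,2,0,5,28,0,2,0,5,0,0,0,0,60,0,0,0,0,60,0,0,0,0,60]
}}

```text
clock: 9.48
tool_pos: [0.6327, -0.285, 0.0761]
orientation: [-155.5, 89.0, 18.5]
force: [0.5, 0.6, -0.2]
opening: 0.0509
```

{"fn": "arm_command", "kwargs": {
  "commands": [-50,0,0,0,70,-50,0,0,0,70,0,0,0,0,70]
}}

```text
clock: 9.85
tool_pos: [0.6325, -0.2849, 0.183]
orientation: [-163.3, 88.7, 10.8]
force: [-0.5, -0.4, -1.3]
opening: 0.0613
```

```bash
python3 - <<'E'
from h import *
go([.405,-.139,.15],95)
E
```

```text
t 9.85 pos [ 0.6325 -0.2849  0.183 ] shift [  28.6 -121.6  241.9] jawyaw 174.1 turn 79.1030422798733 F [-0.5 -0.4 -1.3] open 0.0613 j [ -8.  23.  -1.  -0. -65.   3.] tilt [ 0.022  0.004 -1.   ]
```

{"fn": "arm_command", "kwargs": {
  "commands": [0,-25,50,0,70,0,-25,50,0,70,0,-25,50,0,70,0,-25,50,0,70,0,-22,42,0,70]
}}

```text
clock: 10.48
tool_pos: [0.4014, -0.1356, 0.1794]
orientation: [-166.2, 88.3, 7.9]
force: [-0.1, 0.8, 0.9]
opening: 0.0611
```

{"fn": "arm_command", "kwargs": {
  "commands": [0,0,0,10.5,70,0,0,0,10.5,70,0,0,0,10.5,70,0,0,0,10.5,70,0,0,0,10.5,70]
}}

```text
clock: 11.1
tool_pos: [0.3993, -0.1327, 0.1837]
orientation: [-111.2, 87.6, 9.3]
force: [-0.2, 0.3, 0.8]
opening: 0.0611
```

{"fn": "arm_command", "kwargs": {
  "commands": [0,0,0,10.5,70,0,0,0,10.5,70,0,0,0,8,70,0,0,0,0,70]
}}

```text
clock: 11.6
tool_pos: [0.3999, -0.1317, 0.1863]
orientation: [-81.2, 87.2, 9.6]
force: [-0.6, 0.6, -0.0]
opening: 0.0611
```

```bash
python3 - <<'E'
from h import *
go([.405,-.139,.06],95)
S=snapshot("side")["frame"];T=snapshot("top")["frame"]
z=lambda im,x,y,w,h:cv2.resize(im[y:y+h,x:x+w],(400,400))
cv2.imwrite("pics/p2.png",np.hstack([z(S,220,220,200,200),z(T,300,170,240,240)]))
E
```

```text
t 11.6 pos [ 0.3999 -0.1317  0.1863] shift [126.3   1.1  -8.3] jawyaw 90.8 turn -4.217085993348874 F [-0.6  0.6 -0. ] open 0.0611 j [  9.  -4. -35.  -0. -57. -98.] tilt [ 0.049  0.008 -0.999]
```

View pics/p2.png

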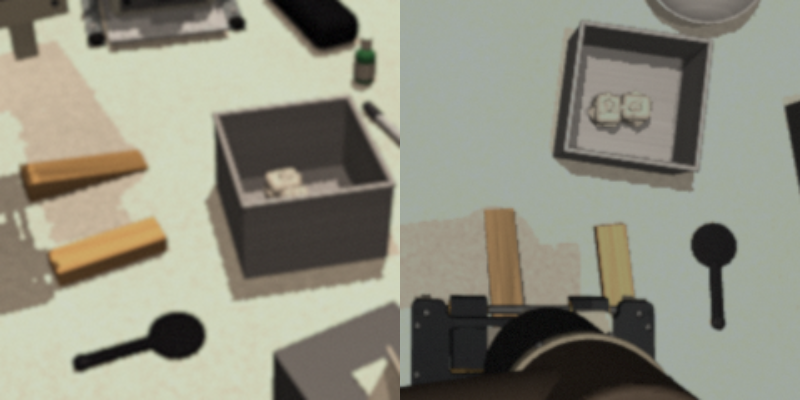

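Both papers lie in the bin (top crop about (605,108) and (637,108)), and the wedge and block haven't moved. Lowering to the wedge.

{"fn": "arm_command", "kwargs": {
  "commands": [40,0,-4,-4,70,45,0,-4,0,70,35,0,0,0,70,0,0,0,0,70]
}}

```text
clock: 12.2
tool_pos: [0.4085, -0.1387, 0.0655]
orientation: [-87.0, 86.8, 8.8]
force: [0.4, 0.3, 1.2]
opening: 0.0613
```

```bash
python3 - <<'E'
from h import *
go([.405,-.139,.005],95)
E
```

```text
t 12.2 pos [ 0.4085 -0.1387  0.0655] shift [60.2  6.8 -0.1] jawyaw 95.8 turn 0.7589441317776107 F [0.4 0.3 1.2] open 0.0613 j [  8.   6. -43.  -0. -37. -92.] tilt [ 0.054  0.008 -0.998]
```

{"fn": "arm_command", "kwargs": {
  "commands": [30,3,0,0,70,25,3,0,0,70,5,0,0,0,70,0,0,0,0,70]
}}

```text
clock: 12.7
tool_pos: [0.4109, -0.1384, 0.0096]
orientation: [-88.6, 86.4, 7.6]
force: [0.6, 0.8, 1.3]
opening: 0.0613
```

```bash
python3 - <<'E'
from h import *
go([.405,-.139,.005],95)
E
```

```text
t 12.7 pos [ 0.4109 -0.1384  0.0096] shift [4.2 6.2 0. ] jawyaw 96.2 turn 1.2044058528637862 F [0.6 0.8 1.3] open 0.0613 j [  8.  12. -47.   0. -27. -91.] tilt [ 0.063  0.008 -0.998]
```

{"fn": "arm_command", "kwargs": {
  "commands": [5,8,0,1,70,0,0,0,0,30,0,0,0,0,10,0,0,0,0,10,0,0,0,0,10]
}}

```text
clock: 13.32
tool_pos: [0.4048, -0.1391, 0.0066]
orientation: [-87.8, 86.1, 7.4]
force: [-0.3, 0.3, -0.7]
opening: 0.0337
```

```bash
python3 - <<'E'
from h import *
go([.405,-.139,.005],95)
E
```

```text
t 13.325 pos [ 0.4048 -0.1391  0.0066] shift [ 1.7 -0.   0. ] jawyaw 95.2 turn 0.1954056582590482 F [-0.3  0.3 -0.7] open 0.0337 j [  8.  12. -48.   0. -26. -93.] tilt [ 0.068  0.009 -0.998]
```

Gripped, opening 33.7 mm (the wedge is 34 wide). Now lift and carry.

{"fn": "arm_command", "kwargs": {
  "commands": [-40,0,0,0,10,-15,-35,15,0,10,0,-35,18,0,10,0,0,0,0,10]
}}

```text
clock: 13.82
tool_pos: [0.4687, -0.0995, 0.0678]
orientation: [-87.5, 86.2, 7.7]
force: [-0.6, 0.4, -0.6]
opening: 0.0338
```

```bash
python3 - <<'E'
from h import *
go([.585,-.065,.06],173)
E
```

```text
t 13.825 pos [ 0.4687 -0.0995  0.0678] shift [  15.8 -118.1   23.9] jawyaw 95.1 turn -77.85566151237555 F [-0.6  0.4 -0.6] open 0.0338 j [ 12.  10. -38.   0. -38. -97.] tilt [ 0.066  0.009 -0.998]
```

{"fn": "arm_command", "kwargs": {
  "commands": [5,-40,8,0,10,5,-40,8,0,10,0,-38,8,0,10,0,0,0,-10.5,10,0,0,0,-10.5,10]
}}

```text
clock: 14.45
tool_pos: [0.5832, -0.0654, 0.0626]
orientation: [-108.4, 86.6, 8.2]
force: [-0.2, 0.2, 0.2]
opening: 0.0337
```

{"fn": "arm_command", "kwargs": {
  "commands": [0,0,0,-10.5,10,0,0,0,-10.5,10,0,0,0,-10.5,10,0,0,0,-10.5,10,0,0,0,-10.5,10]
}}

```text
clock: 15.08
tool_pos: [0.5775, -0.0676, 0.0592]
orientation: [-161.7, 87.1, 8.6]
force: [-0.7, 0.6, -0.2]
opening: 0.0336
```

```bash
python3 - <<'E'
from h import *
go([.585,-.065,.05],173)
E
```

```text
t 15.075 pos [ 0.5775 -0.0676  0.0592] shift [ 9.6 -3.7 -6.5] jawyaw 170.3 turn -2.6931724238478125 F [-0.7  0.6 -0.2] open 0.0336 j [ 13.  20. -26.   0. -42. -23.] tilt [ 0.05   0.008 -0.999]
```

{"fn": "arm_command", "kwargs": {
  "commands": [15,0,-8,-2.7,10,20,0,0,0,10,13,0,0,0,10,0,0,0,0,10]
}}

```text
clock: 15.58
tool_pos: [0.5855, -0.07, 0.0096]
orientation: [-164.3, 87.2, 8.9]
force: [0.9, -0.1, 0.6]
opening: 0.0335
```

```bash
python3 - <<'E'
from h import *
go([.5862,-.063,.006],173)
E
```

```text
t 15.575 pos [ 0.5855 -0.07    0.0096] shift [ 3.7 -7.   0.3] jawyaw 173.2 turn 0.1945974322975701 F [ 0.9 -0.1  0.6] open 0.0335 j [ 12.  24. -27.   0. -36. -19.] tilt [ 0.048  0.008 -0.999]
```

Open, let the wedge settle flat, and look before regripping.

{"fn": "arm_command", "kwargs": {
  "commands": [0,0,0,0,60,0,0,0,0,60,-1,0,0,0,60]
}}

```text
clock: 15.95
tool_pos: [0.5855, -0.0701, 0.0118]
orientation: [-164.4, 87.2, 8.8]
force: [0.2, -1.7, -0.2]
opening: 0.052
```

```bash
python3 - <<'E'
from h import *
np.set_printoptions(precision=4,suppress=True)
go([.5862,-.063,.006],173)
s=snapshot("side");t=snapshot("top")
hsv=cv2.cvtColor(s["frame"],cv2.COLOR_BGR2HSV);m=cv2.inRange(hsv,(8,100,60),(28,255,255));m[:220]=0
for c in cv2.findContours(m,0,2)[0]:
    if cv2.contourArea(c)>80: print(cv2.contourArea(c),cv2.boundingRect(c))
z=lambda im,x,y,w,h:cv2.resize(im[y:y+h,x:x+w],(400,400),interpolation=cv2.INTER_CUBIC)
cv2.imwrite("pics/p3.png",np.hstack([z(s["frame"],240,190,110,110),z(t["frame"],220,170,140,140)]))
E
```

```text
t 15.95 pos [ 0.5855 -0.0701  0.0118] shift [ 5.8 -7.   0.4] jawyaw 173.2 turn 0.20480643225107542 F [ 0.2 -1.7 -0.2] open 0.052 j [ 12.  24. -27.   0. -36. -19.] tilt [ 0.049  0.008 -0.999]
991.0 (244, 328, 59, 35)
416.0 (302, 253, 23, 31)
```

View pics/p3.png

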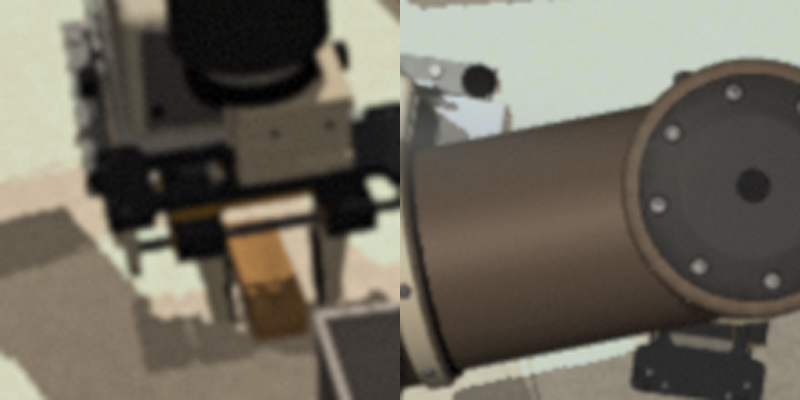

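The side crop shows the wedge flat between the fingers. Its thick-face bottom corners are at crop (258,338) and (308,330), and its top corners at (243,290) and (297,285). I'll use these to locate the toe.

```bash
python3 - <<'E'
from h import *
s=snapshot("side")
f=lambda a,b,z:plane(s,240+a*.275,190+b*.275,z)
bl,br,tl,tr=f(258,338,0),f(308,330,0),f(243,290,.026),f(297,285,.026)
print(bl,br,tl,tr)
L=np.array([.6045,.084]);ex=np.array([np.cos(np.radians(82.9)),np.sin(np.radians(82.9))])
for c in((bl+br)/2,(tl+tr)/2):
    toe=c[:2]+.13*ex; d=toe-L; print("toe in",d@ex,"lat",d@np.array([-ex[1],ex[0]]))
# cross-check lip front edge in side view
print([proj(s,[*q,.013]) for q in ((.678,.071),(.5293,.0883))])
E
```

```text
[ 0.57014037 -0.08491777  0.        ] [ 0.6016793  -0.08759009  0.        ] [ 0.5664974  -0.06826117  0.026     ] [ 0.5993929  -0.07452758  0.026     ]
toe in -0.04124618170057876 lat -0.002596022102468264
toe in -0.026867011460054643 lat 0.002182587235778315
[(np.float64(333.8662457485774), np.float64(234.2290061713729)), (np.float64(274.6085468036116), np.float64(241.74702301140078))]
```

{"fn": "arm_command", "kwargs": {
  "commands": [6,6,0,0,60,0,0,0,0,30,0,0,0,0,10,0,0,0,0,10,0,0,0,0,10]
}}

```text
clock: 16.73
tool_pos: [0.5849, -0.0765, 0.0051]
orientation: [-164.4, 87.2, 8.8]
force: [-0.1, -0.1, -0.2]
opening: 0.034
```

```bash
python3 - <<'E'
from h import *
go([.598,.0314,.006],173)
E
```

```text
t 16.725 pos [ 0.5849 -0.0765  0.0051] shift [   0.6 -108.7   -0.2] jawyaw 173.2 turn 0.19309543672321183 F [-0.1 -0.1 -0.2] open 0.034 j [ 12.  25. -27.   0. -36. -19.] tilt [ 0.048  0.007 -0.999]
```

{"fn": "arm_command", "kwargs": {
  "commands": [0,-20,0,0,10,0,-20,0,0,10,0,-15,0,0,10,0,0,0,0,10]
}}

```text
clock: 17.23
tool_pos: [0.592, -0.0184, 0.0059]
orientation: [-164.3, 87.2, 8.9]
force: [-0.1, 0.7, 0.1]
opening: 0.0342
```

```bash
python3 - <<'E'
from h import *
go([.598,.0314,.006],173)
np.set_printoptions(precision=4,suppress=True)
s=snapshot("side");t=snapshot("top")
z=lambda im,x,y,w,h:cv2.resize(im[y:y+h,x:x+w],(400,400),interpolation=cv2.INTER_CUBIC)
cv2.imwrite("pics/p4.png",np.hstack([z(s["frame"],260,180,90,90),z(t["frame"],220,180,110,110)]))
E
```

```text
t 17.225 pos [ 0.592  -0.0184  0.0059] shift [  0.6 -50.1  -0. ] jawyaw 173.2 turn 0.20101028430997303 F [-0.1  0.7  0.1] open 0.0342 j [ 17.  25. -27.   1. -36. -25.] tilt [ 0.049  0.008 -0.999]
```

View pics/p4.png

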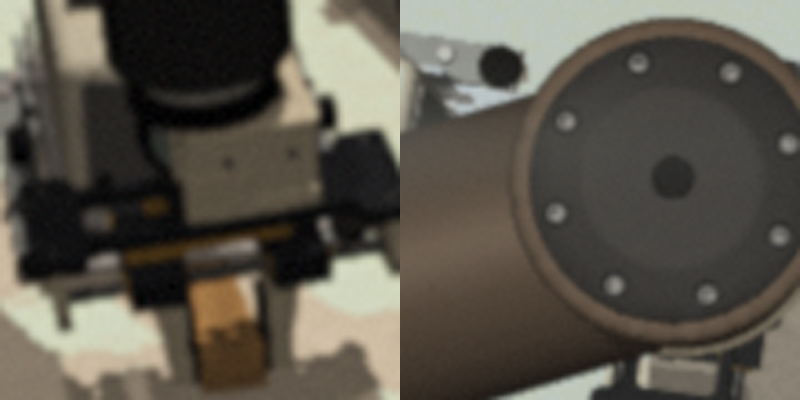

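The wedge is straight in the grip, with its thick face bottom at crop (200–265, 386) and no lip contact yet. Next is a slow advance, watching the force.

```bash
python3 - <<'E'
from h import *
s=snapshot("side");p=plane(s,260+232*.225,180+386*.225,0);print(p)
L=np.array([.6045,.084]);ex=np.array([.1236,.9923]);print("thick s",(p[:2]-L)@ex,"lat",(p[:2]-L)@np.array([-ex[1],ex[0]]))
print("tcp s",(get_obs()["tool_pos"][:2]-L)@ex)
E
```

```text
[ 0.59074486 -0.02696706  0.        ]
thick s -0.11181274899671544 lat -6.62990543394918e-05
tcp s -0.10457713099801427
```

{"fn": "arm_command", "kwargs": {
  "commands": [0,-4,0,0,10,0,-4,0,0,10,0,-3,0,0,10]
}}

```text
clock: 17.75
tool_pos: [0.5928, -0.0094, 0.0059]
orientation: [-164.3, 87.2, 8.7]
force: [0.7, -0.1, -0.7]
opening: 0.0336
```

{"fn": "arm_command", "kwargs": {
  "commands": [0,-3,0,0,10,0,-3,0,0,10]
}}

```text
clock: 18.0
tool_pos: [0.5935, -0.0031, 0.006]
orientation: [-164.3, 87.2, 8.7]
force: [-0.0, -0.3, 0.2]
opening: 0.0338
```

{"fn": "arm_command", "kwargs": {
  "commands": [0,-3,0,0,10,0,-2,0,0,10]
}}

```text
clock: 18.25
tool_pos: [0.5934, 0.0014, 0.0058]
orientation: [-165.4, 87.3, 7.6]
force: [0.5, -9.5, -2.4]
opening: 0.0339
```

Contact came at TCP y ≈ 0 (−9.5 N), where the toe should be about 34 mm in. So I need about 18 mm more.

{"fn": "arm_command", "kwargs": {
  "commands": [0,-4,0,0,10,0,-4,0,0,10,0,-4,0,0,10]
}}

```text
clock: 18.62
tool_pos: [0.5917, 0.0084, 0.005]
orientation: [-172.2, 87.7, 0.7]
force: [0.5, -11.9, 3.6]
opening: 0.034
```

```bash
python3 - <<'E'
from h import *
go([.5955,.018,.006],173)
E
```

```text
t 18.625 pos [0.5917 0.0084 0.005 ] shift [ -0.8 -10.   -2.7] jawyaw 172.9 turn -0.12127355714122245 F [  0.5 -11.9   3.6] open 0.034 j [ 20.  25. -27.   1. -36. -28.] tilt [ 0.039  0.    -0.999]
```

{"fn": "arm_command", "kwargs": {
  "commands": [0,-5,-1,0,10,0,-5,-1,0,10,0,-4,0,0,10]
}}

```text
clock: 19.0
tool_pos: [0.5919, 0.0159, 0.0052]
orientation: [175.8, 88.1, -11.4]
force: [-0.2, -9.8, 1.8]
opening: 0.034
```

```bash
python3 - <<'E'
from h import *
go([.5955,.018,.006],173)
s=snapshot("side");t=snapshot("top")
z=lambda im,x,y,w,h:cv2.resize(im[y:y+h,x:x+w],(400,400),interpolation=cv2.INTER_CUBIC)
cv2.imwrite("pics/p5.png",np.hstack([z(s["frame"],250,160,100,100),z(t["frame"],90,160,240,240)]))
E
```

```text
t 19.0 pos [0.5919 0.0159 0.0052] shift [-0.7 -2.5 -3.4] jawyaw 172.8 turn -0.24979972827799202 F [-0.2 -9.8  1.8] open 0.034 j [ 21.  25. -27.   2. -37. -30.] tilt [ 0.032 -0.006 -0.999]
```

View pics/p5.png

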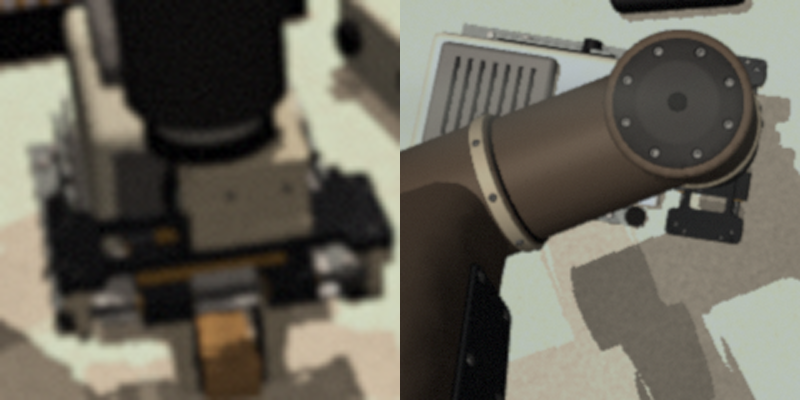

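```bash
python3 - <<'E'
from h import *
s=snapshot("side");t=snapshot("top")
p=plane(s,308,258.5,0);L=np.array([.6045,.084]);ex=np.array([.1236,.9923])
print("thick s",(p[:2]-L)@ex,"tcp s",(get_obs()["tool_pos"][:2]-L)@ex)
def sh(n,S,x,y,w,h):
    a=cv2.imread(f"pics/{n}0.png",0)[y:y+h,x:x+w];b=cv2.cvtColor(S["frame"],6)[y:y+h,x:x+w]
    M=np.eye(2,3,dtype=np.float32)
    try:
        cc,M=cv2.findTransformECC(cv2.Canny(a,40,90)*0+a,b,M,cv2.MOTION_TRANSLATION,(3,200,1e-6));print(n,x,y,cc,M[:,2])
    except Exception as e:print(n,"fail")
sh("top",t,97,178,60,62);sh("top",t,0,150,45,160);sh("side",s,262,150,35,40);sh("side",s,195,135,60,40)
E
```

```text
thick s -0.07602029224507557 tcp s -0.068806972138943
top 97 178 0.9619147541202053 [-0.73779386 -0.17405505]
top 0 150 0.8535508420064564 [ 0.13660966 -0.1581363 ]
side 262 150 0.5538808226945554 [-0.5008633   0.26295805]
side 195 135 0.9976497616330147 [ 0.06751259 -0.01729561]
```

The wedge hasn't slipped in the grip: the thick end is still 7.2 mm behind the TCP in the side view. The projector top has shifted back about 0.9 px, which fits a lift of 2–3 mm. I'll let it settle, check again and hand in.

{"fn": "arm_command", "kwargs": {
  "commands": [0,0,0,0,10,0,0,0,0,10,0,0,0,0,10]
}}

```text
clock: 19.58
tool_pos: [0.5919, 0.0161, 0.0052]
orientation: [176.9, 88.1, -10.4]
force: [-0.7, -1.4, 0.1]
opening: 0.0337
```

```bash
python3 - <<'E'
from h import *
go([.5955,.018,.006],173)
t=snapshot("top");x,y,w,h=97,178,60,62
a=cv2.imread("pics/top0.png",0)[y:y+h,x:x+w];b=cv2.cvtColor(t["frame"],6)[y:y+h,x:x+w]
print(cv2.findTransformECC(a,b,np.eye(2,3,dtype=np.float32),cv2.MOTION_TRANSLATION,(3,200,1e-6))[1][:,2])
f=t["frame"];cv2.imwrite("pics/p6.png",f)
hsv=cv2.cvtColor(snapshot("side")["frame"],cv2.COLOR_BGR2HSV)
go([.5955,.018,.006],173)
E
```

```text
t 19.575 pos [0.5919 0.0161 0.0052] shift [-0.7 -2.4 -3.3] jawyaw 172.7 turn -0.2677989428909484 F [-0.7 -1.4  0.1] open 0.0337 j [ 21.  25. -27.   2. -37. -30.] tilt [ 0.032 -0.006 -0.999]
[-0.74478525 -0.16316669]
t 19.675 pos [0.5919 0.0161 0.0052] shift [-0.7 -2.3 -3.3] jawyaw 172.7 turn -0.2676401839490836 F [ 0.  -2.1 -0.4] open 0.0341 j [ 21.  25. -27.   2. -37. -30.] tilt [ 0.032 -0.006 -0.999]
```

View pics/p6.png

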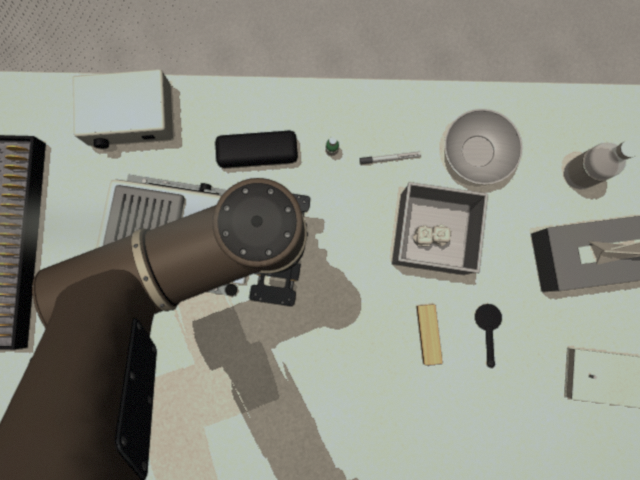

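Both papers are in the bin at about (424,235) and (442,234). The bystanders are where they started, and the lip is steady. Handing in.

```bash
python3 -c "
from plant import *
print(close_job())"
```

```text
the job is handed in; nothing more can be done
None
```

I put both papers in the bin, then pushed the wedge thin end first under the middle of the lip. I handed the job in at about 19.7 s with the gripper still holding the wedge. The hand-in gives no verdict.

**Last checks**
- **Papers and bystanders:** the final top view shows both papers in the bin. The block, occluder, drops, penlight and glasses case look unmoved.
- **Grip:** the opening was 34 mm, which is the wedge's width. The wedge had not slipped in the fingers during the push.
- **Alignment:** the wedge is within about 1° of square and about 4 mm of the lip's middle. This assumes it sits straight in the jaws.
- **Lip contact:** the push force jumped to about 10 N when the wedge met the lip. I then pushed it about 15 mm further. After settling, the horizontal force was about 2 N and the picture was steady.

**Less certain**
- **Lift:** I estimate 2 to 3.5 mm, inside the 1 to 6 mm range, but did not measure it directly. The estimates of how far in the thin end sits disagreed: 46 mm from the arm's position, 49 mm from the contact point and 54 mm from the camera. A shift of about 0.9 pixel in the projector's top also points to a few millimetres.
- **Tool angle:** the tool drifted about 2° off vertical. To keep the wedge flat, I set it down and gripped it again before the push.

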